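# Sort the parts taken out of a gas monitor

### The job

A gas monitor has been stripped on the calibration bench: sort its two parts, putting the round sensor cell into the round dish and the oblong battery pack into the rectangular tray. Lower each one in rather than dropping it, and leave it lying flat on the bottom, the same way up as it lies now.

Things in the scene. Friction and masses are not known exactly. Their poses are not given: they have to be found in the camera images.
- cell: Round gas sensor cell: an upright black plastic disc, 36 mm in diameter and 26 mm high (its sides are straight for the lowest 22 mm, then bevelled to 30 mm diameter), with a bright steel gauze disc in its top; about 45 g. It stands free on the bench, gauze up. Origin: centre of its underside; z up along its axis; its yaw means nothing.
- pack: Battery pack: an oblong black plastic block 72 mm long (its x axis), 38 mm wide (y) and 26 mm high (z), with a grey patch and three small brass contacts on its top; about 130 g. It lies free on the bench, contacts up, long axis at any angle within about 70 degrees of the world x axis. Origin: centre of its underside.
- dish: Round white plastic dish, open on top, fixed to the bench: 180 mm across at the rim, 32 mm high, walls 4 mm thick and slightly flared, flat inner floor about 155 mm across and 5 mm above its underside. Origin: centre of its underside; z up.
- tray: Rectangular white plastic tray, open on top, fixed to the bench: 220 mm long (its x axis), 150 mm wide (y) and 40 mm high, walls 5 mm thick and upright, inner floor 210 by 140 mm, 5 mm above its underside. Origin: centre of its underside; z up.
Not all that is in view belongs to the job. What is shaped like the cell but red is not meant.

How it is judged (in metres and radians):
At the end, for the whole second after the job is handed in: The cell stands on the dish floor (within 64 mm of its centre) and the pack lies on the tray floor (centre within 90 mm lengthwise, 55 mm crosswise); each origin under 11 mm above its container's underside; both within 0.2 rad of level, the same way up as at first, and at rest (horizontal distance between cell and dish below 0.064 m and z of cell in the frame of dish between 0 and 0.011 m and angle between each of cell, pack's own z axis and vertical below 0.2 rad and linear speed of each of cell, pack below 0.03 m/s and angular speed of each of cell, pack below 0.3 rad/s and x of pack in the frame of tray between -0.09 and 0.09 m and y of pack in the frame of tray between -0.055 and 0.055 m and z of pack in the frame of tray between 0 and 0.011 m); the robot touches nothing.
It fails at once if the sensor cell is dropped: it falls out of the fingers faster than 1 m/s, about 5 cm of free fall (linear speed of cell above 1 m/s and contact force between cell and the fingers below 0.05 N).
It fails at once if the battery pack is dropped: it falls out of the fingers faster than 1 m/s, about 5 cm of free fall (linear speed of pack above 1 m/s and contact force between pack and the fingers below 0.05 N).
It also fails if it takes over 51 s, if anything falls off the work surface, if the arm or the gripper's body presses on something with over 40 N, if the wrist force passes 120 N, or if a joint passes its speed limit or range.

### The arm

A 7-joint arm with a two-finger parallel gripper is mounted at the origin on the work surface. World frame = base frame: x ahead of the robot, y to its left, z up, the work surface at z = 0. Lengths are in mm, angles in rad, forces in N, time in s.
With the tool pointing down it reaches from about 400 to 875 mm from the base axis. Payload 4.4 kg.
Tool frame: the origin (TCP) lies at the very end of the fingers, on their centre line; the grasp point (between the pads) lies 19 mm behind it; z points along the fingers, y is the line along which they close (so a half turn about z gives the same grasp; the last joint's range is limited). The gripper opens to 85 mm and grips with 20 to 120 N. Pads are 22 mm wide; open, the fingers measure 114 mm over their backs; the gripper's body (76 mm by 85 mm) begins 54 mm behind the grasp point. The pads swing forward as they close: fully open they stand 13 mm farther back than shut.
Start: joints at [-1.168, 0.628, 0.038, 1.517, -0.027, 0.996, -0.02], TCP at [293.66, 579.898, 231.313] pointing down, gripper open.
Joint ranges: [-3.06, 3.06], [-0.37, 2.12], [-1.25, 1.32], [0.18, 2.47], [-1.1, 4.24], [0.23, 1.98], [-2.94, 2.94]. Speed limits (rad/s): [2.57, 2.57, 3.14, 3.14, 3.14, 3.14, 3.14].

### API

Orientations are given as [roll, pitch, yaw] about the fixed x, y, z axes, in that order (R = Rz(yaw) Ry(pitch) Rx(roll)).
In Python, from cell import ctrl gives the robot as it stands.
- The arm moves only by the tool step_arm, never from a script. Its argument "series" is a list that holds one entry, the list of rows, each a list of 7 numbers: the turn, a rotation vector about the tool's x, y, z as a fraction of full scale, then the shift along the tool's x, y, z as a fraction of full scale, then the closure, from 0 (fully open) to 1 (shut). In form: [[[ax, ay, az, tx, ty, tz, gripper], ...]]. A call has 1 to 12 rows; each row shifts and turns the commanded pose from where the row before left it, along the tool's axes as they then stand; what a row does not reach is not made up. Full scale, the value 1, is 150 mm for a shift and 45 degrees for a turn. A row lasts 1/10 s, in which the tool goes at most 50 mm and 8.59 degrees, less where a joint would pass 70% of its speed; a pose out of reach is approached as far as the arm can. A call with a number of a shift or a turn outside -1 to 1 is refused whole. A call with a gripper value outside its range is refused whole. The fingers move at their own pace and stop on an object; the grip force is fixed at half the most. Time passes only in rows, so rows that do not move let the fingers close. It gives the time, the measured TCP pose, the force, the opening and the grip force at its end, in the units of the state.
- ctrl.read_state(): the state, without advancing time (a new reading comes with each control period).
- ctrl.get_image(name): name is "scene" or "top" or "wrist"; returns a dict with "img" (420x560x3 uint8, red, green, blue), "fx", "fy", "cx", "cy" (pixels), "R" (3x3) and "t" (3): a world point X has camera coordinates R X + t. Camera axes: x right, y down, z forward; pixel columns grow to the right and rows downward; lengths in mm; the calibration is good to about 2 mm. A picture is of the moment at which its call begins. There is no depth.
- ctrl.finish_job(): hands the job in; it is judged then, once.
Trained networks look in a picture, given as the dict that the camera call returned (one of the last four; its "shot" number tells which), for a name from the list of things; names that differ only in an ending like _2 or _b are one class to them, and where a whole thing is asked for, a point or a joint stands for the part that bears it (a point fixed in the world has none). Each returns a list of dicts, best first, with "score" (0 to 1); they miss things now and then, are a little off and sometimes report something else, mostly with a low value. They report only what shows in the picture. A call takes as long as a camera call. They do not tell look-alikes from the thing itself.
- ctrl.recognise(picture, thing): "centre" ([column, row] in pixels, amid what is visible of it).
The state is a dict: "clock": time; "qpos": joint angles; "qd": joint speeds; "tau": joint torques, N m; "eef_pos": TCP position; "tool_rot": TCP orientation; "force": force on the tool from outside, world axes, zero at the start; "torque": the same for the moment, N m; "width": finger opening in mm; "gripper_force": force on a finger pad.
Only numpy, scipy, OpenCV 4.12 (cv2) and the standard library are available. Lean on these libraries where they do the work, as an engineer would, in place of code of your own. Each camera call takes 0.05 s, during which the arm holds its last target. There are 200 camera calls.

## Working session

There is one attempt and no reset: what is moved stays moved. The work goes in short steps, Python scripts to look and compute and a tool call to move; the robot and the scene stay as the last step left them, time stands still between calls to the robot, and variables do not carry over. Pictures are saved under pics/ and viewed, at most 10 in all, crops included, and the job is handed in when it is done.

Besides the shell and the picture viewer there is one more tool, called after "Request:" as a command line: name --argument value ..., lists and objects as JSON in quotes. step_arm: Moves the arm, as the interface text tells. Shift numbers are shares of 150 mm and turn numbers shares of 45 degrees, none past 1 either way. Its arguments: {"type":"object","properties":{"series":{"type":"array","items":{"type":"array","items":{"type":"array","items":{"type":"number","minimum":-1,"maximum":1}}}}},"required":["series"]}

```bash
mkdir -p pics; ls
cat > h.py <<'E'
import numpy as np, cv2
from cell import ctrl
def ray(p,uv,z):
    R=np.array(p["R"]);t=np.array(p["t"]);d=R.T@np.array([(uv[0]-p["cx"])/p["fx"],(uv[1]-p["cy"])/p["fy"],1]);c=-R.T@t
    return (c+d*(z-c[2])/d[2])
def proj(p,X):
    c=np.array(p["R"])@np.array(X)+np.array(p["t"]);return [p["fx"]*c[0]/c[2]+p["cx"],p["fy"]*c[1]/c[2]+p["cy"]]
def save(p,n): cv2.imwrite("pics/"+n,p["img"][:,:,::-1])
E
python3 - <<'E'
from h import *
s=ctrl.read_state();print(s["eef_pos"],s["tool_rot"],s["width"],s["clock"])
for v in("top","scene"):
    p=ctrl.get_image(v);save(p,v+"0.png")
    for n,z in(("cell",26),("pack",26),("dish",20),("tray",20)):
        for r in ctrl.recognise(p,n)[:4]:print(v,n,r["score"],np.round(r["centre"]),ray(p,r["centre"],z).round(1))
E
```

```text
pics
[293.34907713 579.33846766 230.39142025] [-3.13969672e+00  1.41314367e-05  2.67288445e+00] 85.44630896851967 0.0
top cell 0.86 [225. 273.] [487.2  94.4  26. ]
top cell 0.5 [267. 263.] [506.3  15.7  26. ]
top pack 0.69 [257. 220.] [588.4  36.2  26. ]
top dish 0.87 [436. 221.] [ 590.8 -307.2   20. ]
top tray 0.82 [111. 247.] [534.4 310.3  20. ]
scene cell 0.84 [257. 181.] [515.7   3.8  26. ]
scene cell 0.57 [276. 152.] [493.9  84.3  26. ]
scene pack 0.75 [298. 201.] [613.1  27.2  26. ]
scene dish 0.71 [169. 312.] [ 596.4 -307.1   20. ]
scene tray 0.64 [354. 109.] [537.7 301.7  20. ]
```

View pics/top0.png

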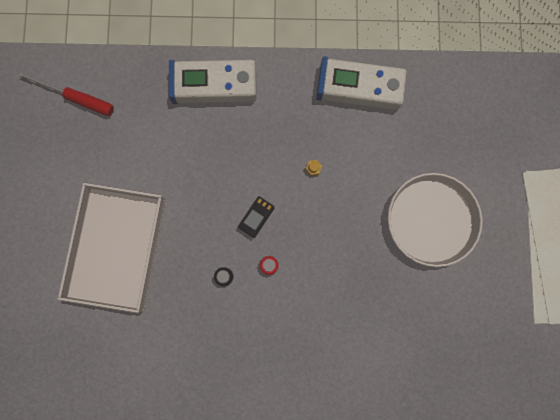

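View pics/scene0.png

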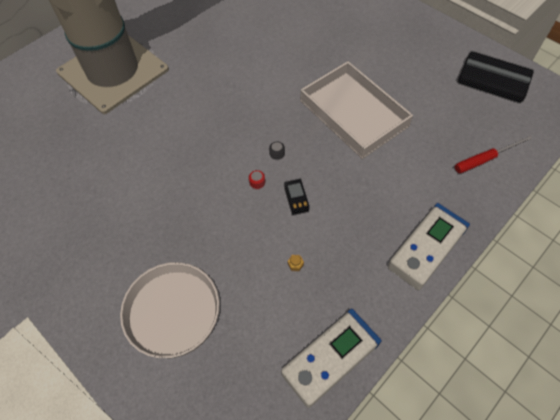

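The top view shows the black cell at about (224,277), the red decoy at (269,265) and the pack at (256,217), its contacts toward the upper right. The tray is at (111,248) and the dish at (434,221). The scene view agrees: cell at (277,149), pack at (297,197). Next I'll refine the positions by segmentation.

Run:
```python
from h import *
p=ctrl.get_image("top");g=p["img"].max(2)
for n,(u,v),r in(("cell",(224,277),18),("pack",(256,217),28)):
    m=np.zeros(g.shape,np.uint8);cv2.circle(m,(u,v),r,255,-1)
    k=((g<60)&(m>0)).astype(np.uint8);pts=cv2.findNonZero(k)
    rc=cv2.minAreaRect(pts);b=cv2.boxPoints(rc);print(n,rc,k.sum());W=np.array([ray(p,q,22) for q in b]);print(W.round(1),W.mean(0).round(1), [np.linalg.norm(W[i]-W[i-1]).round(1) for i in range(4)])
    for i in(0,1):
        d=W[i+1]-W[i];print("edge",np.linalg.norm(d).round(1),np.degrees(np.arctan2(d[1],d[0])).round(1))
print("cam",-np.array(p["R"]).T@p["t"],"red",ray(p,(269,265),26))
m=(p["img"].min(2)>150).astype(np.uint8)
n,l,st,c=cv2.connectedComponentsWithStats(m)
for i in range(1,n):
    if st[i,4]>800:print(st[i],c[i],ray(p,c[i],5).round())
# wrist
w=ctrl.get_image("wrist");s=ctrl.read_state()
R=np.array(w["R"]);print("wristcam",-R.T@w["t"],R.round(2),w["fx"])
```

```text
cell ((223.0, 276.5), (17.0, 18.0), 90.0) 124
[[496.5 115.   22. ]
 [496.9  81.3  22. ]
 [465.3  80.5  22. ]
 [464.9 114.1  22. ]] [480.9  97.7  22. ] [np.float64(31.6), np.float64(33.7), np.float64(31.6), np.float64(33.6)]
edge 33.7 -89.3
edge 31.6 -178.6
pack ((255.65383911132812, 216.7692108154297), (19.691856384277344, 37.71961212158203), 33.690067291259766) 437
[[574.4  73.6  22. ]
 [635.4  34.9  22. ]
 [614.7   3.3  22. ]
 [554.   42.2  22. ]] [594.6  38.5  22. ] [np.float64(37.5), np.float64(72.2), np.float64(37.8), np.float64(72.0)]
edge 72.2 -32.4
edge 37.8 -123.2
cam [ 468.58885424   10.52591303 1005.078308  ] red [503.20172943  11.87647914  26.        ]
[ 326   60   79   41 1352] [369.87130178  80.74630178] [ 877. -187.    5.]
[ 524  169   36  155 4096] [544.64453125 241.47241211] [ 556. -523.    5.]
[ 389  181   82   81 5033] [429.81223922 221.34293662] [ 592. -300.    5.]
[ 102  199   58  109 2933] [129.53733379 249.5431299 ] [530. 279.   5.]
wristcam [222.74052572 615.99004992 374.13036607] [[ 0.45  0.89  0.  ]
 [ 0.85 -0.43  0.31]
 [ 0.28 -0.14 -0.95]] 358.29527491087094
```

Request:
step_arm --series '[[[0, 0, 0, -0.214, -0.192, 0.04, 0], [0, 0, 0, -0.214, -0.192, 0.04, 0], [0, 0, 0, -0.214, -0.192, 0.04, 0], [0, 0, 0, -0.214, -0.192, 0.04, 0], [0, 0, 0, -0.214, -0.192, 0.04, 0], [0, 0, 0, -0.214, -0.192, 0.04, 0], [0, 0, 0, -0.214, -0.192, 0.04, 0], [0, 0, 0, -0.214, -0.192, 0.04, 0], [0, 0, 0, -0.214, -0.192, 0.04, 0], [0, 0, 0, -0.214, -0.192, 0.04, 0], [0, 0, 0, -0.214, -0.192, 0.04, 0], [0, 0, 0, -0.214, -0.192, 0.04, 0]]]'

```text
clock: 1.8
eef_pos: [481.9, 96.0, 159.3]
tool_rot: [3.141, 0.001, 2.673]
force: [0.8, 0.6, 0.1]
width: 85.5
gripper_force: 0.0
```

Request:
step_arm --series '[[[0, 0, 0, 0, 0, 0, 0], [0, 0, 0, 0, 0, 0, 0]]]'

```text
clock: 2.0
eef_pos: [481.5, 96.3, 159.3]
tool_rot: [-3.142, 0.0, 2.669]
force: [0.5, 0.8, -0.3]
width: 85.6
gripper_force: 0.0
```

```bash
cat >> h.py <<'E'
from scipy.spatial.transform import Rotation as Ro
def delta(T):
    s=ctrl.read_state();R=Ro.from_euler("xyz",s["tool_rot"]).as_matrix()
    d=R.T@(np.array(T)-s["eef_pos"]);print("tcp",np.round(s["eef_pos"],1),np.round(s["tool_rot"],3),"w",round(s["width"],1),"F",np.round(s["force"],1),"t",s["clock"],"\n delta mm",d.round(1),"units",(d/150).round(3), "toolY deg",np.degrees(np.arctan2(R[1,1],R[0,1])).round(1))
E
python3 - <<'E'
from h import *
p=ctrl.get_image("wrist");save(p,"w1.png")
for r in ctrl.recognise(p,"cell")[:3]:print(r,ray(p,r["centre"],26).round(1))
for r in ctrl.recognise(p,"pack")[:3]:print(r,ray(p,r["centre"],26).round(1))
delta([481,98,4])
E
```

```text
{'centre': [285.4, 187.5], 'score': 0.95} [480.2 101.   26. ]
{'centre': [208.5, 249.2], 'score': 0.87} [498.8  18.7  26. ]
{'centre': [281.2, 320.4], 'score': 0.98} [590.   41.1  26. ]
tcp [480.9  99.1 159.5] [ 3.141 -0.     2.675] w 85.3 F [ 0.1  0.3 -0. ] t 2.15 
 delta mm [ -0.6  -1.1 155.5] units [-0.004 -0.007  1.037] toolY deg 63.3
```

View pics/w1.png

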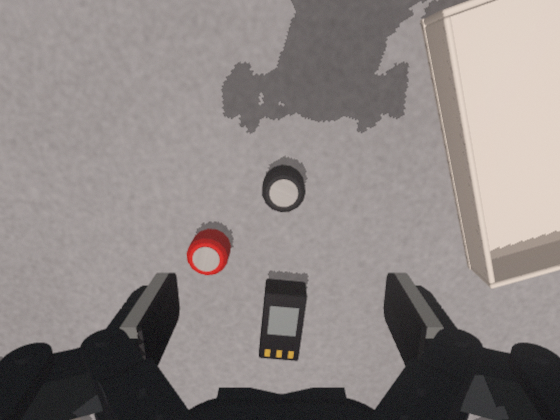

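The wrist view shows the cell at (284,190) between the fingers' lines, the red decoy at (208,252) and the pack at (283,320). That agrees with the top view, so I'll descend and grasp.

Request:
step_arm --series '[[[0, 0, 0, 0, 0.01, 0.19, 0], [0, 0, 0, 0, 0, 0.19, 0], [0, 0, 0, 0, 0, 0.19, 0], [0, 0, 0, 0, 0, 0.19, 0], [0, 0, 0, 0, 0, 0.19, 0], [0, 0, 0, 0, 0, 0.04, 0], [0, 0, 0, 0, 0, 0.035, 0], [0, 0, 0, 0, 0, 0, 0]]]'

```text
clock: 2.95
eef_pos: [482.0, 99.6, 6.0]
tool_rot: [3.141, 0.0, 2.674]
force: [-0.8, -0.6, -0.4]
width: 85.9
gripper_force: 0.0
```

Request:
step_arm --series '[[[0, 0, 0, 0, 0, 0, 1], [0, 0, 0, 0, 0, 0, 1], [0, 0, 0, 0, 0, 0, 1], [0, 0, 0, 0, 0, 0, 1], [0, 0, 0, 0, 0, 0, 1], [0, 0, 0, 0, 0, 0, 1], [0, 0, 0, 0, 0, 0, 1], [0, 0, 0, 0, 0, 0, 1]]]'

```text
clock: 3.75
eef_pos: [482.3, 99.0, 6.6]
tool_rot: [3.141, 0.001, 2.673]
force: [-0.5, 0.4, 9.1]
width: 33.3
gripper_force: 58.8
```

Run:
```python
from h import *
for i in range(6):
    p=ctrl.get_image("wrist");s=ctrl.read_state();print(np.round(s["eef_pos"],1),round(s["width"],1),np.round(s["force"],1))
save(p,"w2.png")
```

```text
[482.3  99.    6.6] 33.8 [-1.2  0.4  9.3]
[482.3  99.    6.6] 33.9 [-2.2 -0.6  9.1]
[482.3  99.    6.6] 33.6 [-0.2 -0.   9.4]
[482.3  99.    6.6] 33.5 [-0.5  0.5  9.2]
[482.3  98.9   6.6] 33.8 [-1.7 -0.1 10.2]
[482.3  99.    6.6] 33.2 [-2.   0.1  9.1]
```

View pics/w2.png

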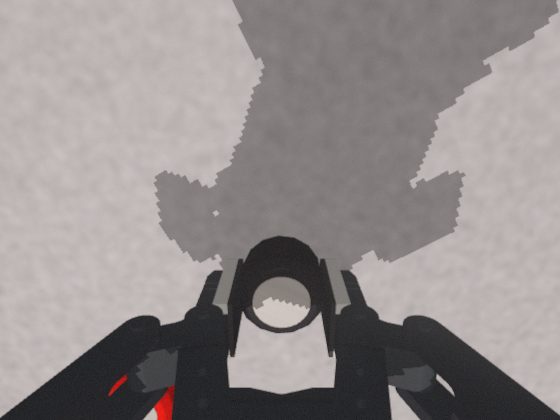

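The jaws read 33.5 mm with 9 N upward, so the pads are probably riding on the bevel. I'll open, go about 4 mm lower and close again.

Request:
step_arm --series '[[[0, 0, 0, 0, 0, 0, 0.4], [0, 0, 0, 0, 0, 0, 0.3], [0, 0, 0, 0, 0, 0, 0.3], [0, 0, 0, 0, 0, 0.015, 0.3], [0, 0, 0, 0, 0, 0.012, 0.3], [0, 0, 0, 0, 0, 0, 0.3], [0, 0, 0, 0, 0, 0, 0.3]]]'

```text
clock: 4.75
eef_pos: [481.7, 98.9, 1.3]
tool_rot: [-3.142, -0.0, 2.673]
force: [0.0, -0.5, 0.4]
width: 59.7
gripper_force: 0.0
```

Request:
step_arm --series '[[[0, 0, 0, 0, 0, 0, 1], [0, 0, 0, 0, 0, 0, 1], [0, 0, 0, 0, 0, 0, 1], [0, 0, 0, 0, 0, 0, 1], [0, 0, 0, 0, 0, 0, 1]]]'

```text
clock: 5.25
eef_pos: [481.9, 98.9, 1.9]
tool_rot: [3.141, 0.0, 2.673]
force: [-0.8, 0.1, 5.6]
width: 33.6
gripper_force: 59.7
```

Same width 4 mm lower, so the pads are on the straight wall and the upward force comes from their forward swing. I'll lift and check.

Request:
step_arm --series '[[[0, 0, 0, 0, 0, -0.05, 1], [0, 0, 0, 0, 0, -0.1, 1], [0, 0, 0, 0, 0, -0.15, 1], [0, 0, 0, 0, 0, -0.2, 1], [0, 0, 0, 0, 0, -0.2, 1], [0, 0, 0, 0, 0, -0.1, 1], [0, 0, 0, 0, 0, 0, 1]]]'

```text
clock: 5.95
eef_pos: [483.4, 99.2, 123.8]
tool_rot: [3.138, 0.004, 2.673]
force: [2.1, -0.6, -0.5]
width: 33.5
gripper_force: 59.7
```

Run:
```python
from h import *
p=ctrl.get_image("wrist");save(p,"w3.png")
delta([591,-302,125])
```

```text
tcp [482.4  99.  122.4] [3.140e+00 2.000e-03 2.673e+00] w 33.9 F [ 0.2 -0.2 -1.3] t 6.0 
 delta mm [-278.1 -308.7   -2.6] units [-1.854 -2.058 -0.017] toolY deg 63.1
```

View pics/w3.png

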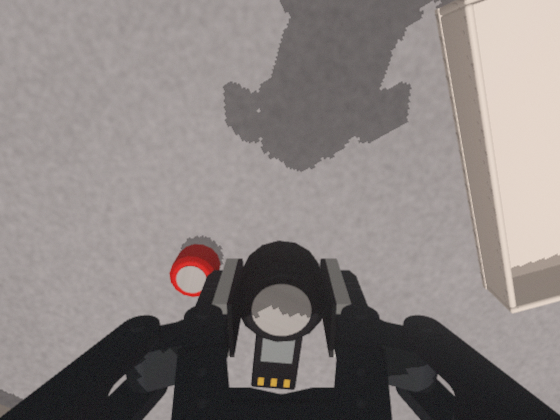

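The cell is held upright at (282,300), and the red decoy is untouched. Moving to the dish.

Request:
step_arm --series '[[[0, 0, 0, -0.155, -0.172, 0, 1], [0, 0, 0, -0.155, -0.172, 0, 1], [0, 0, 0, -0.155, -0.172, 0, 1], [0, 0, 0, -0.155, -0.172, 0, 1], [0, 0, 0, -0.155, -0.172, 0, 1], [0, 0, 0, -0.155, -0.172, 0, 1], [0, 0, 0, -0.155, -0.172, 0, 1], [0, 0, 0, -0.155, -0.172, 0, 1], [0, 0, 0, -0.155, -0.172, 0, 1], [0, 0, 0, -0.155, -0.172, 0, 1], [0, 0, 0, -0.155, -0.172, 0, 1], [0, 0, 0, -0.155, -0.172, 0, 1]]]'

```text
clock: 7.2
eef_pos: [590.0, -304.3, 119.4]
tool_rot: [3.141, -0.003, 2.673]
force: [0.5, -0.2, -0.1]
width: 34.0
gripper_force: 59.7
```

Request:
step_arm --series '[[[0, 0, 0, 0, 0, 0, 1], [0, 0, 0, 0, 0, 0, 1]]]'

```text
clock: 7.4
eef_pos: [589.5, -303.7, 119.3]
tool_rot: [3.142, -0.003, 2.671]
force: [0.0, 0.9, 0.7]
width: 34.1
gripper_force: 59.7
```

Run:
```python
from h import *
delta([591,-302,7])
p=ctrl.get_image("top")
im=p["img"].copy();s=ctrl.read_state()
save({"img":im},"t2.png")
```

```text
tcp [ 589.5 -303.7  119.3] [ 3.142e+00 -3.000e-03  2.671e+00] w 34.1 F [0.  0.9 0.7] t 7.4 
 delta mm [ -0.9   2.2 112.3] units [-0.006  0.015  0.749] toolY deg 63.0
```

View pics/t2.png

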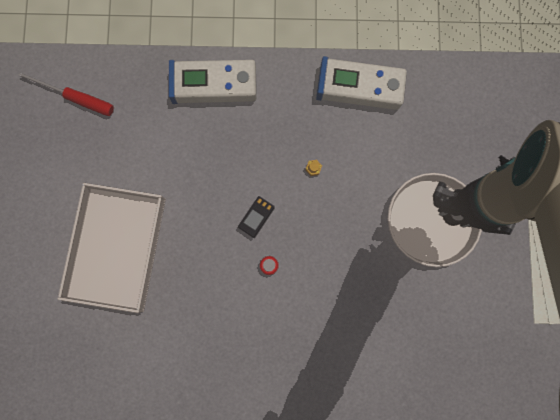

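The gripper is over the dish, near (440,215). Lowering.

Request:
step_arm --series '[[[0, 0, 0, 0, 0.01, 0.1, 1], [0, 0, 0, 0, 0, 0.15, 1], [0, 0, 0, 0, 0, 0.15, 1], [0, 0, 0, 0, 0, 0.15, 1], [0, 0, 0, 0, 0, 0.1, 1], [0, 0, 0, 0, 0, 0.05, 1], [0, 0, 0, 0, 0, 0.02, 1], [0, 0, 0, 0, 0, 0, 1], [0, 0, 0, 0, 0, 0, 1]]]'

```text
clock: 8.35
eef_pos: [592.2, -302.3, 14.4]
tool_rot: [3.142, 0.002, 2.673]
force: [0.4, 0.6, -0.8]
width: 33.7
gripper_force: 59.7
```

Request:
step_arm --series '[[[0, 0, 0, 0, 0, 0.01, 1], [0, 0, 0, 0, 0, 0, 1]]]'

```text
clock: 8.55
eef_pos: [591.8, -302.2, 12.5]
tool_rot: [3.142, 0.001, 2.673]
force: [0.1, 0.9, -0.5]
width: 33.5
gripper_force: 59.7
```

Request:
step_arm --series '[[[0, 0, 0, 0, 0, 0.01, 1], [0, 0, 0, 0, 0, 0, 1]]]'

```text
clock: 8.75
eef_pos: [591.4, -302.0, 10.5]
tool_rot: [3.142, -0.0, 2.673]
force: [0.2, 0.5, -1.2]
width: 33.8
gripper_force: 59.7
```

Request:
step_arm --series '[[[0, 0, 0, 0, 0, 0.008, 1], [0, 0, 0, 0, 0, 0, 1]]]'

```text
clock: 8.95
eef_pos: [591.3, -302.0, 9.1]
tool_rot: [3.142, -0.0, 2.673]
force: [0.4, -0.0, -1.1]
width: 33.9
gripper_force: 59.7
```

Request:
step_arm --series '[[[0, 0, 0, 0, 0, 0.008, 1], [0, 0, 0, 0, 0, 0, 1]]]'

```text
clock: 9.15
eef_pos: [591.4, -302.0, 7.9]
tool_rot: [3.142, -0.0, 2.673]
force: [0.6, 0.6, 0.4]
width: 34.2
gripper_force: 59.7
```

Request:
step_arm --series '[[[0, 0, 0, 0, 0, 0.006, 1], [0, 0, 0, 0, 0, 0, 1]]]'

```text
clock: 9.35
eef_pos: [591.4, -302.0, 7.0]
tool_rot: [3.142, -0.0, 2.673]
force: [-0.2, -0.5, 0.6]
width: 33.9
gripper_force: 59.7
```

Request:
step_arm --series '[[[0, 0, 0, 0, 0, 0.005, 1], [0, 0, 0, 0, 0, 0, 1]]]'

```text
clock: 9.55
eef_pos: [591.5, -302.0, 7.0]
tool_rot: [-3.142, -0.0, 2.673]
force: [-1.1, 1.1, 3.9]
width: 33.6
gripper_force: 60.2
```

Request:
step_arm --series '[[[0, 0, 0, 0, 0, 0, 0.5], [0, 0, 0, 0, 0, 0, 0.4], [0, 0, 0, 0, 0, 0, 0.3], [0, 0, 0, 0, 0, 0, 0.3], [0, 0, 0, 0, 0, 0, 0.3], [0, 0, 0, 0, 0, -0.1, 0.3], [0, 0, 0, 0, 0, -0.2, 0.3], [0, 0, 0, 0, 0, -0.2, 0.3], [0, 0, 0, 0, 0, -0.2, 0.2], [0, 0, 0, 0, 0, -0.2, 0], [0, 0, 0, 0, 0, 0, 0]]]'

```text
clock: 10.65
eef_pos: [594.7, -303.5, 147.6]
tool_rot: [3.141, 0.01, 2.673]
force: [1.6, -0.6, 0.9]
width: 85.6
gripper_force: 0.0
```

Run:
```python
from h import *
p=ctrl.get_image("wrist");save(p,"w4.png")
for r in ctrl.recognise(p,"cell")[:2]:print(r,ray(p,r["centre"],31).round(1))
delta([592,40,140])
```

```text
{'centre': [282.0, 189.9], 'score': 0.72} [ 590.7 -300.6   31. ]
tcp [ 591.9 -302.3  143.1] [3.142e+00 2.000e-03 2.673e+00] w 85.2 F [ 0.4  0.1 -0.1] t 10.75 
 delta mm [154.6 305.4   2.7] units [1.031 2.036 0.018] toolY deg 63.1
```

View pics/w4.png

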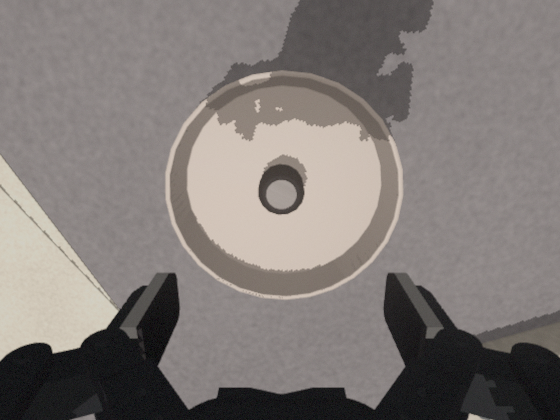

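The cell stands upright at the middle of the dish, (281,190). Now the pack.

Request:
step_arm --series '[[[0, 0, 0, 0.103, 0.204, 0, 0], [0, 0, 0, 0.103, 0.204, 0, 0], [0, 0, 0, 0.103, 0.204, 0, 0], [0, 0, 0, 0.103, 0.204, 0, 0], [0, 0, 0, 0.103, 0.204, 0, 0], [0, 0, 0, 0.103, 0.204, 0, 0], [0, 0, 0, 0.103, 0.204, 0, 0], [0, 0, 0, 0.103, 0.204, 0, 0], [0, 0, 0, 0.103, 0.204, 0, 0], [0, 0, 0, 0.103, 0.204, 0, 0], [0, 0, 0.12, 0, 0, 0, 0], [0, 0, 0, 0, 0, 0, 0]]]'

```text
clock: 11.95
eef_pos: [590.8, 42.1, 140.4]
tool_rot: [-3.14, -0.002, 2.581]
force: [0.3, 0.1, 0.5]
width: 85.0
gripper_force: 0.0
```

Request:
step_arm --series '[[[0, 0, 0, 0, 0, 0, 0], [0, 0, 0, 0, 0, 0, 0]]]'

```text
clock: 12.15
eef_pos: [591.6, 39.3, 141.0]
tool_rot: [-3.14, -0.0, 2.578]
force: [-0.9, -0.9, 0.4]
width: 85.6
gripper_force: 0.0
```

Run:
```python
from h import *
p=ctrl.get_image("wrist");save(p,"w5.png")
for r in ctrl.recognise(p,"pack")[:2]:print(r,ray(p,r["centre"],26).round(1))
g=p["img"].max(2);u,v=map(int,r["centre"]);m=np.zeros(g.shape,np.uint8);cv2.circle(m,(u,v),75,1,-1);m[270:]=0
# top-face corners estimate via brass contacts/dark blob
rc=cv2.minAreaRect(cv2.findNonZero(((g<50)&(m>0)).astype(np.uint8)));b=cv2.boxPoints(rc);print(b.round())
print(np.array([ray(p,q,26) for q in b]).round(1))
delta([593.5,39,5])
```

```text
{'centre': [282.7, 199.3], 'score': 0.78} [592.9  39.9  26. ]
[[260. 154.]
 [307. 154.]
 [307. 160.]
 [260. 160.]]
[[555.1  44.3  26. ]
 [573.3  73.1  26. ]
 [577.1  70.8  26. ]
 [558.8  41.9  26. ]]
tcp [591.8  39.5 141.2] [-3.141 -0.     2.577] w 85.8 F [-0.6  0.2 -0.1] t 12.25 
 delta mm [ -1.7   0.5 136.2] units [-0.011  0.004  0.908] toolY deg 57.7
```

View pics/w5.png

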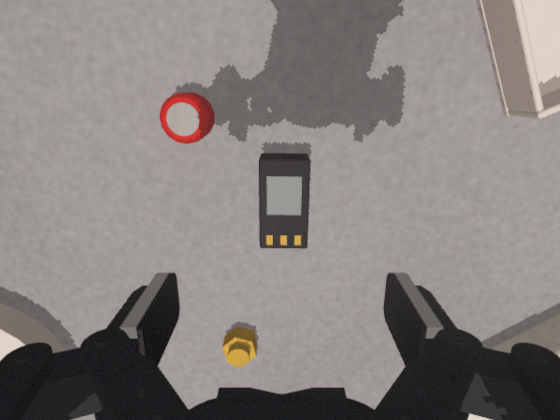

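The pack is aligned and centred at (284,200), with the decoy and the brass nut clear. Descending and grasping.

Request:
step_arm --series '[[[0, 0, 0, -0.011, 0, 0.16, 0], [0, 0, 0, 0, 0, 0.16, 0], [0, 0, 0, 0, 0, 0.16, 0], [0, 0, 0, 0, 0, 0.16, 0], [0, 0, 0, 0, 0, 0.16, 0], [0, 0, 0, 0, 0, 0.08, 0], [0, 0, 0, 0, 0, 0.035, 0], [0, 0, 0, 0, 0, 0, 0], [0, 0, 0, 0, 0, 0, 0]]]'

```text
clock: 13.15
eef_pos: [594.1, 39.8, 5.1]
tool_rot: [3.141, 0.001, 2.578]
force: [-0.3, -0.0, 0.7]
width: 85.1
gripper_force: 0.0
```

Request:
step_arm --series '[[[0, 0, 0, 0, 0, 0, 0.4], [0, 0, 0, 0, 0, 0, 1], [0, 0, 0, 0, 0, 0, 1], [0, 0, 0, 0, 0, 0, 1], [0, 0, 0, 0, 0, 0, 1], [0, 0, 0, 0, 0, 0, 1], [0, 0, 0, 0, 0, 0, 1]]]'

```text
clock: 13.85
eef_pos: [593.9, 40.0, 4.9]
tool_rot: [3.141, 0.001, 2.579]
force: [-0.1, 1.1, 6.8]
width: 37.0
gripper_force: 62.2
```

Request:
step_arm --series '[[[0, 0, 0, 0, 0, -0.05, 1], [0, 0, 0, 0, 0, -0.1, 1], [0, 0, 0, 0, 0, -0.15, 1], [0, 0, 0, 0, 0, -0.2, 1], [0, 0, 0, 0, 0, -0.2, 1], [0, 0, 0, 0, 0, -0.15, 1], [0, 0, 0, 0, 0, -0.05, 1], [0, 0, 0, 0, 0, 0, 1]]]'

```text
clock: 14.65
eef_pos: [594.0, 39.9, 140.6]
tool_rot: [3.14, 0.002, 2.578]
force: [0.7, 0.1, -1.9]
width: 37.1
gripper_force: 61.3
```

Run:
```python
from h import *
p=ctrl.get_image("wrist");save(p,"w6.png")
delta([534,303,140])
```

```text
tcp [593.1  39.8 139.3] [3.142 0.    2.579] w 36.7 F [-0.7 -0.1 -1.9] t 14.7 
 delta mm [190.4 191.   -0.7] units [ 1.27   1.273 -0.005] toolY deg 57.7
```

View pics/w6.png

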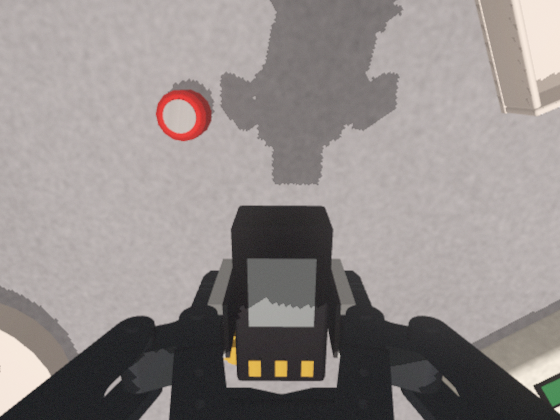

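The pack is held level, centred between the pads. Moving to the tray.

Request:
step_arm --series '[[[0, 0, 0, 0.127, 0.127, 0, 1], [0, 0, 0, 0.127, 0.127, 0, 1], [0, 0, 0, 0.127, 0.127, 0, 1], [0, 0, 0, 0.127, 0.127, 0, 1], [0, 0, 0, 0.127, 0.127, 0, 1], [0, 0, 0, 0.127, 0.127, 0, 1], [0, 0, 0, 0.127, 0.127, 0, 1], [0, 0, 0, 0.127, 0.127, 0, 1], [0, 0, 0, 0.127, 0.127, 0, 1], [0, 0, 0, 0.127, 0.127, 0, 1]]]'

```text
clock: 15.7
eef_pos: [532.4, 303.0, 137.2]
tool_rot: [-3.138, -0.002, 2.579]
force: [-0.4, -0.6, -2.1]
width: 36.7
gripper_force: 61.3
```

Request:
step_arm --series '[[[0, 0, -0.1, 0, 0, 0, 1], [0, 0, -0.1, 0, 0, 0, 1], [0, 0, -0.1, 0, 0, 0, 1], [0, 0, -0.1, 0, 0, 0, 1], [0, 0, 0, 0, 0, 0, 1], [0, 0, 0, 0, 0, 0, 1], [0, 0, 0, 0, 0, 0, 1]]]'

```text
clock: 16.4
eef_pos: [533.6, 302.4, 138.5]
tool_rot: [-3.141, -0.001, 2.891]
force: [-0.4, 0.6, -1.4]
width: 36.9
gripper_force: 61.4
```

Run:
```python
from h import *
delta([534,303,9])
p=ctrl.get_image("top")
print([ray(p,q,40).round() for q in((85,187),(161,194),(139,311),(62,299))])
for i in range(3):
    p=ctrl.get_image("wrist")
for r in ctrl.recognise(p,"tray")[:2]:print(r)
```

```text
tcp [533.6 302.4 138.5] [-3.141e+00 -1.000e-03  2.891e+00] w 36.9 F [-0.4  0.6 -1.4] t 16.4 
 delta mm [ -0.4   0.8 129.5] units [-0.002  0.006  0.863] toolY deg 75.7
[array([644., 359.,  40.]), array([633., 216.,  40.]), array([417., 247.,  40.]), array([437., 387.,  40.])]
{'centre': [291.2, 136.6], 'score': 0.96}
```

Request:
step_arm --series '[[[0, 0, 0, 0, 0, 0.1, 1], [0, 0, 0, 0, 0, 0.15, 1], [0, 0, 0, 0, 0, 0.15, 1], [0, 0, 0, 0, 0, 0.15, 1], [0, 0, 0, 0, 0, 0.12, 1], [0, 0, 0, 0, 0, 0.08, 1], [0, 0, 0, 0, 0, 0.04, 1], [0, 0, 0, 0, 0, 0.02, 1], [0, 0, 0, 0, 0, 0, 1], [0, 0, 0, 0, 0, 0, 1]]]'

```text
clock: 17.65
eef_pos: [534.5, 303.0, 18.5]
tool_rot: [3.141, 0.001, 2.893]
force: [-0.5, -0.2, -1.6]
width: 37.0
gripper_force: 61.4
```

Request:
step_arm --series '[[[0, 0, 0, 0, 0, 0.01, 1], [0, 0, 0, 0, 0, 0, 1]]]'

```text
clock: 17.85
eef_pos: [534.1, 302.7, 16.6]
tool_rot: [3.141, 0.0, 2.893]
force: [-0.8, -0.0, -0.9]
width: 36.6
gripper_force: 61.4
```

Request:
step_arm --series '[[[0, 0, 0, 0, 0, 0.01, 1], [0, 0, 0, 0, 0, 0, 1]]]'

```text
clock: 18.05
eef_pos: [533.9, 302.6, 14.6]
tool_rot: [-3.142, -0.0, 2.893]
force: [-0.6, -0.2, -1.7]
width: 37.0
gripper_force: 61.4
```

Request:
step_arm --series '[[[0, 0, 0, 0, 0, 0.007, 1], [0, 0, 0, 0, 0, 0, 1]]]'

```text
clock: 18.25
eef_pos: [533.8, 302.6, 13.5]
tool_rot: [-3.141, -0.0, 2.893]
force: [-0.8, -0.9, -2.0]
width: 36.5
gripper_force: 61.4
```

Request:
step_arm --series '[[[0, 0, 0, 0, 0, 0.01, 1], [0, 0, 0, 0, 0, 0, 1]]]'

```text
clock: 18.45
eef_pos: [533.8, 302.6, 11.9]
tool_rot: [-3.141, -0.0, 2.893]
force: [-0.7, -0.5, -1.2]
width: 37.0
gripper_force: 61.4
```

Request:
step_arm --series '[[[0, 0, 0, 0, 0, 0.008, 1], [0, 0, 0, 0, 0, 0, 1]]]'

```text
clock: 18.65
eef_pos: [533.8, 302.6, 10.8]
tool_rot: [-3.141, -0.0, 2.893]
force: [0.4, 0.3, -1.8]
width: 36.5
gripper_force: 61.4
```

Request:
step_arm --series '[[[0, 0, 0, 0, 0, 0.006, 1], [0, 0, 0, 0, 0, 0, 1]]]'

```text
clock: 18.85
eef_pos: [533.9, 302.7, 10.0]
tool_rot: [3.142, 0.0, 2.893]
force: [-0.3, 0.1, 0.1]
width: 36.8
gripper_force: 61.3
```

Force has begun to rise, so contact is made. Releasing and retreating.

Request:
step_arm --series '[[[0, 0, 0, 0, 0, 0.004, 1], [0, 0, 0, 0, 0, 0, 0.5], [0, 0, 0, 0, 0, 0, 0.35], [0, 0, 0, 0, 0, 0, 0.3], [0, 0, 0, 0, 0, 0, 0.3], [0, 0, 0, 0, 0, 0, 0.3], [0, 0, 0, 0, 0, -0.1, 0.3], [0, 0, 0, 0, 0, -0.2, 0.3], [0, 0, 0, 0, 0, -0.2, 0.3], [0, 0, 0, 0, 0, -0.2, 0.2], [0, 0, 0, 0, 0, -0.2, 0], [0, 0, 0, 0, 0, 0, 0]]]'

```text
clock: 20.05
eef_pos: [536.7, 304.3, 150.0]
tool_rot: [3.135, 0.007, 2.892]
force: [-0.0, 1.5, 0.0]
width: 85.0
gripper_force: 0.0
```

Request:
step_arm --series '[[[0, 0, 0, 0, 0, 0, 0], [0, 0, 0, 0, 0, 0, 0], [0, 0, 0, 0, 0, 0, 0]]]'

```text
clock: 20.35
eef_pos: [533.2, 302.1, 143.4]
tool_rot: [-3.14, -0.002, 2.893]
force: [0.2, 0.2, 0.2]
width: 85.0
gripper_force: 0.0
```

Run:
```python
from h import *
a=ctrl.get_image("wrist");b=ctrl.get_image("scene")
r=ctrl.recognise(a,"pack")[:1];print(r,[ray(a,q["centre"],31).round() for q in r])
r=ctrl.recognise(b,"cell")[:2];print(r,[ray(b,q["centre"],31).round() for q in r])
save({"img":cv2.resize(np.hstack([a["img"],b["img"]]),(800,300),interpolation=cv2.INTER_AREA)},"end.png")
delta([534,303,150])
```

```text
[{'centre': [281.4, 198.1], 'score': 0.64}] [array([532., 302.,  31.])]
[{'centre': [255.1, 179.7], 'score': 0.59}, {'centre': [170.8, 310.3], 'score': 0.58}] [array([513.,   1.,  31.]), array([ 602., -303.,   31.])]
tcp [533.6 302.4 143.7] [-3.141e+00 -1.000e-03  2.893e+00] w 85.1 F [ 0.2 -0.5 -0.2] t 20.55 
 delta mm [-0.3  0.6 -6.3] units [-0.002  0.004 -0.042] toolY deg 75.7
```

View pics/end.png

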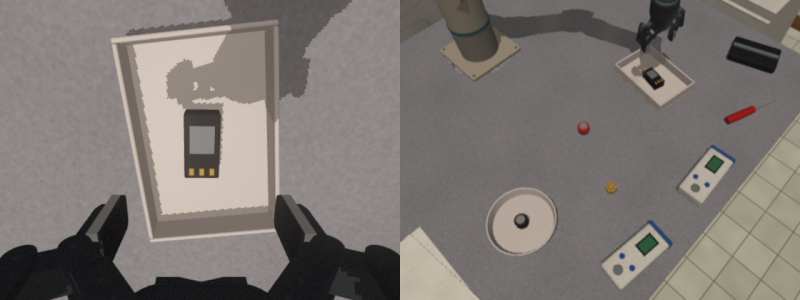

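The pack lies flat mid-tray, at (202,143) in the left half, and the cell stands in the dish, at (521,221) in the right half. The gripper is clear of both.

```bash
python3 -c "
from cell import ctrl
print(ctrl.finish_job())"
```

```text
the job is handed in; nothing more can be done
None
```

The job is handed in, verdict not shown: in the last pictures the cell stood gauze up near the middle of the dish and the pack lay flat, contacts up, in the middle of the tray, at about 20.6 s on the robot's clock.

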